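# Set the battery charger's knurled dial one click on, then start it

## Task

With the fingertips against its knurled rim, turn the battery charger's orange dial one click clockwise (seen from above), so that it settles at the green dot; be gentle and do not pinch the dial. Once it has settled there, press the charger's green start button all the way down and let go, then move clear. Leave the heater's grey dial and everything lying around where they are.

Things in the scene. Friction and masses are not known exactly. Their poses are not given: they have to be found in the camera images.
- charger: the battery charger: red case with a grey top panel, fixed to the bench, 180 mm along x, 240 mm along y, 65 mm high; origin at the centre of its underside; x from its front (towards the robot at yaw 0) to its back, y to its left, z up. Two terminal posts stick 16 mm out of the back. The dial and the start button are on its top
- dial_center (a point): centre of the orange dial's flat top, on its vertical axis, 40 mm along +y from the case's centre. The dial is a solid disc 94 mm in diameter (too wide for most grippers), 28 mm tall, its upright rim finely knurled (0.6 mm proud), 1 mm above the case's top, which lies 29 mm below this point. A white line on it points at the setting. Axes as the case's
- charge_dial (a joint): angle of the orange dial, rad, growing clockwise seen from above: 0 = white dot (the start), 0.628 green, 1.257 yellow, 1.885 red; stops 0.12 beyond either end. The dots are flat, 15 mm wide, 61 mm from the axis, at 54, 18, -18, -54 degrees from the case's x towards y. A detent draws it to the nearest setting, peak resistance 0.06 N m; released past half-way it settles in the next setting, no further
- start_top (a point): centre of the top of the green round start button, 26 mm in diameter, in a black housing on the charger's top, 115 mm along -y and 20 mm along -x (case axes) from the dial's axis
- start (a joint): travel of the start button, m: 0 = up, 0.006 = fully down; springs back, about 5 N when fully down
- heater_dial_center (a point): centre of the top face of the heater's grey dial, on its axis; dial and case have the charger's sizes, the case's centre 40 mm along -y of the axes given here; white case, fixed to the bench, no button. Not to be used
- heater_mark (a point): outer end of the white line on the heater dial, 45 mm from its axis; turns with the dial
- heater_dial (a joint): angle of the heater's grey dial, rad, clockwise from above; turns stiffly without clicks, to be left as it is
- flashlight_mid (a point): middle of a dark steel flashlight with a black press button, lying along its x, 130 mm long, 38 mm at the head; loose
- funnel_mid (a point): half-way up an orange funnel standing mouth down, 110 mm across, 100 mm tall; loose
- pick_mid (a point): middle of a stainless hook pick with a blue handle lying along its x, 165 mm long, 14 mm thick; loose, between the two cases
- sleeve_a_mid (a point): middle of a blue wiper refill sleeve, a flat carton 35 x 260 x 18 mm, long along its y; loose
- sleeve_b_mid (a point): middle of a yellow wiper refill sleeve, same size; loose
- pail_mid (a point): half-way up an empty white pail, 190 mm across the rim, 170 mm tall; loose

How it is judged:
On the way, in this order (a step that is already met when the one before it is completed fails the run):
1. the orange dial has clicked into the green setting and rests there (value of joint charge_dial between 0.4883 and 0.7683 rad and value of joint start between -1 and 0.002 m and velocity of joint charge_dial between -0.15 and 0.15 rad/s), for 0.3 s.
2. the start button is pressed all the way down with the dial at green (value of joint charge_dial between 0.4883 and 0.7683 rad and value of joint start above 0.0045 m), for 0.05 s.
At the end, for the whole second after the job is handed in: the orange dial rests within 0.14 rad (8 degrees) of the green setting, after which the start button was pressed at least 4.5 mm and has come back up; the loose things lie within 30 mm of where they were (value of joint charge_dial between 0.4883 and 0.7683 rad and velocity of joint charge_dial between -0.1 and 0.1 rad/s and value of joint start below 0.0015 m and distance of each of flashlight_mid, funnel_mid, pick_mid, sleeve_a_mid, sleeve_b_mid, pail_mid from where it was at the start of the episode below 0.03 m); the robot touches nothing.
It fails at once if the start button is pressed while the dial is not at green (value of joint start above 0.003 m and not (value of joint charge_dial between 0.4883 and 0.7683 rad)).
It fails at once if the heater's dial is turned (more than 0.15 rad) (distance of heater_mark from where it was at the start of the episode above 0.007 m).
It fails at once if the orange dial is pinched or forced: more than 45 N on it (contact force between charge_dial and anything else above 45 N).
It fails at once if a loose thing is pushed away, lifted or carried (distance of any of flashlight_mid, funnel_mid, pick_mid, sleeve_a_mid, sleeve_b_mid, pail_mid from where it was at the start of the episode above 0.03 m).
It also fails if it takes over 48 s, if anything falls off the work surface, if the arm or the gripper's body presses on something with over 40 N, if the wrist force passes 120 N, or if a joint passes its speed limit or range.

## Robot

A 6-joint arm with a two-finger parallel gripper is mounted at the origin on the work surface. World frame = base frame: x ahead of the robot, y to its left, z up, the work surface at z = 0. Lengths are in m, angles in rad, forces in N, time in s.
With the tool pointing down it reaches from about 0.4 to 0.925 m from the base axis. Payload 12.5 kg.
Tool frame: the origin (TCP) lies at the very end of the fingers, on their centre line; the grasp point (between the pads) lies 19 mm behind it; y points along the fingers, x is the direction in which the jaws open and shut, and the axes are right-handed (so a half turn about y gives the same grasp; the last joint's range is limited). The gripper opens to 95 mm and grips with 3 to 60 N. Pads are 20 mm wide; open, the fingers measure 119 mm over their backs; the gripper's body (75 mm by 180 mm) begins 59 mm behind the grasp point.
Start: joints at [-1.388, 0.491, 1.559, -0, 1.092, -0.106], TCP at [0.178, -0.599, 0.215] pointing down, gripper open.
Joint ranges: [-3.1, 3.1], [-0.84, 2.19], [0.05, 2.79], [-1.13, 4.28], [0.06, 2.93], [-2.69, 2.69]. Speed limits (rad/s): [2.22, 2.22, 2.79, 3.14, 3.14, 3.14].

## Interface

Orientations are given as a unit quaternion [x, y, z, w].
In Python, from bench import status, optics, ticket gives the robot as it stands.
- The arm moves only by the tool servo_tool, never from a script. Its arguments are lists of equal length, an entry for each row: "angular": the turn, a rotation vector about the tool's x, y, z in rad, a list of three; "linear": the shift along the tool's x, y, z in cm, a list of three; "gripper": the closure in counts, from 0 (fully open) to 255 (shut). A call has 1 to 8 rows; each row shifts and turns the commanded pose from where the row before left it, along the tool's axes as they then stand; what a row does not reach is not made up. A row lasts 1/10 s, in which the tool goes at most 50 mm and 8.59 degrees, less where a joint would pass 70% of its speed; a pose out of reach is approached as far as the arm can. A call with a gripper value outside its range is refused whole. The fingers move at their own pace and stop on an object; "newtons" is the grip in N (left out, the last holds). Time passes only in rows, so rows that do not move let the fingers close. It gives the time, the measured TCP pose, the force and the opening at its end, in the units of the state.
- status.read_state(): the state, without advancing time (a new reading comes with each control period).
- optics.grab_frame(name): name is "scene" or "top" or "wrist"; returns (picture, depth): 400x640x3 uint8, blue, green, red; 400x640 float32, m along the optical axis (not along the pixel's ray), 0 where there is no reading.
- optics.get_calibration(name): a dict with "mtx" (3x3 intrinsics, pixels), "dist_coeffs" ([k1, k2, p1, p2, k3] as OpenCV has them; the pictures are not rectified), "cam_to_world" (4x4, takes a point from camera to world coordinates); the wrist camera has in their place "mount" (4x4, takes a point from camera to tool coordinates, whose origin is the TCP and whose axes are the tool frame's). Camera axes: x right, y down, z forward; pixel columns grow to the right and rows downward; lengths in m; the calibration is good to about 2 mm. A picture is of the moment at which its call begins: read the wrist's pose just before it. get_calibration takes no time and is no camera call.
- ticket.job_done(): hands the job in, once; it reports no verdict.
The state is a dict: "clock": time; "joint_positions": joint angles; "qd": joint speeds; "joint_efforts": joint torques, N m; "tcp_pos": TCP position; "ee_rot": TCP orientation; "wrist_force": force on the tool from outside, world axes, zero at the start; "moment": the same for the moment, N m; "finger_gap": finger opening in m.
Only numpy, scipy, OpenCV 4.12 (cv2) and the standard library are available. Lean on these libraries where they do the work, as an engineer would, in place of code of your own. Each camera call takes 0.05 s, during which the arm holds its last target. There are 200 camera calls.

## Working session

There is one attempt and no reset: what is moved stays moved. The work goes in short steps, Python scripts to look and compute and a tool call to move; the robot and the scene stay as the last step left them, time stands still between calls to the robot, and variables do not carry over. Pictures are saved under pics/ and viewed, about 8 in all and at most 12, crops included, and the job is handed in when it is done.

Besides the shell and the picture viewer there is one more tool, called after ">>>" as name(argument=value, ...), one argument or row to a line, values as JSON. servo_tool: Moves the arm, as the interface text tells. Its arguments: {"type":"object","properties":{"angular":{"type":"array","items":{"type":"array","items":{"type":"number"}}},"linear":{"type":"array","items":{"type":"array","items":{"type":"number"}}},"gripper":{"type":"array","items":{"type":"number"}},"newtons":{"type":"number"}},"required":["angular","linear","gripper"]}

```bash
ls; mkdir -p pics
python3 - <<'E'
from bench import status, optics
import cv2, numpy as np
print(status.read_state())
for n in ("scene","top"):
    p,d=optics.grab_frame(n); cv2.imwrite(f"pics/{n}0.png",p); np.save(f"pics/{n}0.npy",d)
    c=optics.get_calibration(n); print(n,c)
print(optics.get_calibration("wrist"))
E
```

```text
pics
{'clock': 0.0, 'joint_positions': array([-1.38759237e+00,  4.91556678e-01,  1.55947644e+00, -1.05752399e-05,
        1.09168108e+00, -1.05598935e-01]), 'qd': array([-0.0015311 , -0.00077773,  0.00048364, -0.00075152, -0.00028775,
       -0.00108916]), 'joint_efforts': array([ 9.59865101e-04, -6.12643433e+01, -2.58177763e+01,  6.92922994e-02,
        4.82746842e-02, -1.13828701e-04]), 'tcp_pos': array([ 0.17797673, -0.59886018,  0.21405424]), 'ee_rot': array([-0.56648025,  0.4231379 , -0.42255129,  0.56701398]), 'wrist_force': array([ 0.17683781, -0.7333125 , -0.46235891]), 'moment': array([0.01332415, 0.03199976, 0.01591402]), 'finger_gap': 0.09510672438258817}
scene {'mtx': array([[487.07488133,   0.        , 321.03950995],
       [  0.        , 487.07488133, 195.63162766],
       [  0.        ,   0.        ,   1.        ]]), 'dist_coeffs': array([0.00313162, 0.        , 0.        , 0.        , 0.        ]), 'cam_to_world': array([[-0.49067628,  0.63614254, -0.59544895,  1.70900239],
       [ 0.87123154,  0.34730572, -0.34689239,  0.58034961],
       [-0.01387018, -0.68898578, 
[... 606 characters left out ...]
0253e+00],
       [ 0.00000000e+00,  0.00000000e+00,  0.00000000e+00,
         1.00000000e+00]])}
{'mtx': array([[291.75608581,   0.        , 326.90852066],
       [  0.        , 291.75608581, 203.86183965],
       [  0.        ,   0.        ,   1.        ]]), 'dist_coeffs': array([-0.03260593,  0.        ,  0.        ,  0.        ,  0.        ]), 'mount': array([[ 9.99999940e-01, -1.68558696e-04, -3.02183973e-04,
        -4.25670746e-04],
       [ 2.46731412e-04, -2.64924301e-01,  9.64269181e-01,
        -1.70349998e-01],
       [-2.42591834e-04, -9.64269198e-01, -2.64924243e-01,
         7.43663937e-02],
       [ 0.00000000e+00,  0.00000000e+00,  0.00000000e+00,
         1.00000000e+00]])}
```

View pics/top0.png

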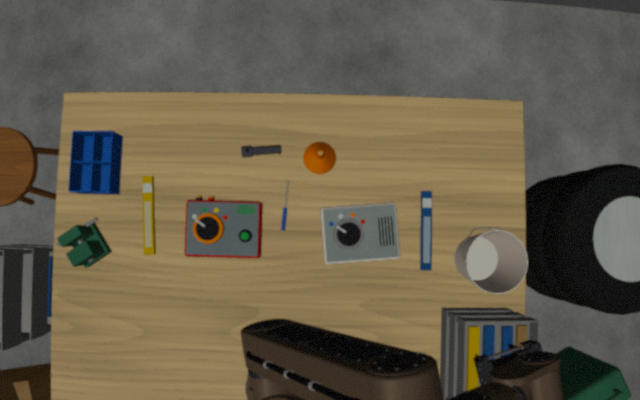

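View pics/scene0.png

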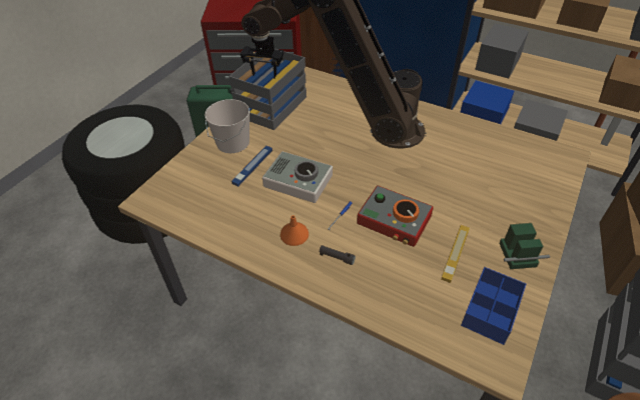

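The top view shows the charger at about (224,229), its orange dial at (208,228) and the green button at (245,236). The heater is at (360,233) and the pick at (285,205). The scene view shows the same things from the far side, with the dial at (406,209) and the button at (380,198).

```bash
cat > h.py <<'E'
import cv2, numpy as np
from scipy.spatial.transform import Rotation as R
from bench import status, optics
def ray(cal,T,uv):
    n=cv2.undistortPoints(np.array([[uv]],float),cal["mtx"],np.array(cal["dist_coeffs"]))[0,0]
    return T[:3,3], T[:3,:3]@np.array([n[0],n[1],1.])
def onz(cal,T,uv,z):
    o,d=ray(cal,T,uv); return o+d*(z-o[2])/d[2]
def meet(r1,r2):
    A=np.stack([r1[1],-r2[1]],1); s=np.linalg.lstsq(A,r2[0]-r1[0],rcond=None)[0]
    a=r1[0]+s[0]*r1[1]; b=r2[0]+s[1]*r2[1]; return (a+b)/2, np.linalg.norm(a-b)
def tcpT(s):
    T=np.eye(4); T[:3,:3]=R.from_quat(s["ee_rot"]).as_matrix(); T[:3,3]=s["tcp_pos"]; return T
def blobs(p,lo,hi,amin=20):
    m=cv2.inRange(cv2.cvtColor(p,cv2.COLOR_BGR2HSV),np.array(lo),np.array(hi))
    n,l,st,c=cv2.connectedComponentsWithStats(m)
    return [(st[i].tolist(),c[i].round(1).tolist()) for i in range(1,n) if st[i][4]>=amin], m
E
python3 - <<'E'
from h import *
rs={}
for n in("top","scene"):
    p=cv2.imread(f"pics/{n}0.png"); cal=optics.get_calibration(n); T=cal["cam_to_world"]
    for k,lo,hi in(("green",(50,150,60),(75,255,255)),("orange",(8,170,120),(18,255,255)),("red",(0,150,60),(4,255,255))):
        b,m=blobs(p,lo,hi); print(n,k,b)
E
python3 - <<'E'
from h import *
s=status.read_state();print(tcpT(s).round(3))
E
```

```text
top green [([240, 232, 9, 9, 59], [244.4, 235.6])]
top orange [([303, 143, 32, 31, 546], [316.1, 160.7]), ([193, 214, 30, 29, 249], [208.9, 228.4])]
top red [([259, 203, 2, 21, 39], [259.5, 212.5]), ([257, 235, 3, 22, 39], [258.4, 245.5]), ([186, 254, 26, 2, 27], [198.1, 254.9])]
scene green []
scene orange [([394, 200, 25, 18, 120], [405.3, 209.8]), ([288, 217, 20, 28, 347], [297.4, 233.5])]
scene red [([201, 0, 61, 23, 1021], [227.0, 10.4]), ([290, 15, 11, 41, 207], [297.0, 33.4]), ([358, 207, 75, 39, 494], [394.3, 227.8])]
[[ 0.285 -0.     0.959  0.178]
 [-0.959  0.001  0.285 -0.599]
 [-0.001 -1.     0.     0.214]
 [ 0.     0.     0.     1.   ]]
```

Run:
```python
from h import *
ct=optics.get_calibration("top"); cs=optics.get_calibration("scene"); T=ct["cam_to_world"]; S=cs["cam_to_world"]
d=meet(ray(ct,T,(207.5,228)),ray(cs,S,(406,208.5))); print("dial tri",d)
b=meet(ray(ct,T,(244.4,235.6)),ray(cs,S,(380,198))); print("btn tri",b)
D=onz(ct,T,(207.5,228),.094);B=onz(ct,T,(244.4,235.6),.085); print(D,B,B-D,np.linalg.norm((B-D)[:2]))
v=(B-D)[:2]; print("yaw of case",np.degrees(np.arctan2(v[1],v[0])-np.arctan2(-115,-20)))
for n in("top","scene"):
    z=np.load(f"pics/{n}0.npy"); 
    c=ct if n=="top" else cs; M=c["cam_to_world"]
    for uv in ((208,228),(244,235),(285,218),(224,215)) if n=="top" else ((406,209),(380,198)):
        o,dd=ray(c,M,uv); print(n,uv,(o+dd*z[uv[1],uv[0]]).round(4))
# quick pixel positions of others
for k,uv,h in(("flash",(262,151),.02),("funnel",(319,158),.05),("pick",(285,205),.007),("pick tip",(288,182),.005),("pickend",(283,230),.007),("heater",(348,235),.094),("yellow",(149,215),.01)): print(k,onz(ct,T,uv,h).round(3))
```

```text
dial tri (array([0.51247174, 0.24439983, 0.09311173]), np.float64(0.0026557222735981785))
btn tri (array([0.49187119, 0.13176914, 0.07339021]), np.float64(0.0016460361808251379))
[0.51309502 0.24298678 0.094     ] [0.49246349 0.12930394 0.085     ] [-0.02063153 -0.11368284 -0.009     ] 0.11553981478128747
yaw of case -0.42045939694660295
top (208, 228) [0.5131 0.2418 0.0925]
top (244, 235) [0.4942 0.131  0.0824]
top (285, 218) [0.5516 0.0097 0.0071]
top (224, 215) [0.5551 0.1982 0.0681]
scene (406, 209) [0.5236 0.2491 0.104 ]
scene (380, 198) [0.5    0.1356 0.083 ]
flash [0.769 0.09  0.02 ]
funnel [ 0.745 -0.097  0.05 ]
pick [0.594 0.011 0.007]
pick tip [0.67  0.003 0.005]
pickend [0.512 0.015 0.007]
heater [ 0.502 -0.19   0.094]
yellow [0.551 0.46  0.01 ]
```

>>> servo_tool(
  angular=[
    [0,0,0],
    [0,0,0],
    [0,0,0],
    [0,0,0],
    [0,0,0],
    [0,0,0],
    [0,0,0],
    [0,0,0],
  ],
  linear=[
    [0,-4,0],
    [0,-4,0],
    [-2.1,0,3.4],
    [-2.1,0,3.4],
    [-2.1,0,3.4],
    [-2.1,0,3.4],
    [-2.1,0,3.4],
    [-2.1,0,3.4],
  ],
  gripper=[255,255,255,255,255,255,255,255],
  newtons=20,
)

```text
clock: 0.9
tcp_pos: [0.3385, -0.4188, 0.2945]
ee_rot: [-0.567, 0.423, -0.423, 0.567]
wrist_force: [-0.2, 0.3, -0.7]
finger_gap: 0.0366
```

>>> servo_tool(
  angular=[
    [0,0,0],
    [0,0,0],
    [0,0,0],
    [0,0,0],
    [0,0,0],
    [0,0,0],
    [0,0,0],
    [0,0,0],
  ],
  linear=[
    [-2.1,0,3.4],
    [-2.1,0,3.4],
    [-2.1,0,3.4],
    [-2.1,0,3.4],
    [-4.1,0,0.95],
    [-4.1,0,0.95],
    [-4.1,0,0.95],
    [-4.1,0,0.95],
  ],
  gripper=[255,255,255,255,255,255,255,255],
)

```text
clock: 1.7
tcp_pos: [0.4333, -0.1313, 0.2944]
ee_rot: [0.567, -0.423, 0.423, -0.567]
wrist_force: [1.3, -0.4, -0.3]
finger_gap: 0.0001
```

>>> servo_tool(
  angular=[
    [0,0,0],
    [0,0,0],
    [0,0,0],
    [0,0,0],
    [0,0,0],
    [0,0,0],
    [0,0,0],
    [0,0,0],
  ],
  linear=[
    [-4.1,0,0.95],
    [-4.1,0,0.95],
    [-4.1,0,0.95],
    [-4.1,0,0.95],
    [-4.1,0,0.95],
    [-4.1,0,0.95],
    [-4.1,0,0.95],
    [-4.1,0,0.95],
  ],
  gripper=[255,255,255,255,255,255,255,255],
)

```text
clock: 2.5
tcp_pos: [0.4127, 0.2048, 0.2945]
ee_rot: [0.567, -0.423, 0.423, -0.567]
wrist_force: [0.5, -0.1, 0.4]
finger_gap: 0.0006
```

>>> servo_tool(
  angular=[
    [0,-0.14,0],
    [0,-0.14,0],
    [0,-0.14,0],
    [0,-0.14,0],
    [0,-0.14,0],
    [0,-0.14,0],
    [0,-0.14,0],
    [0,-0.14,0],
  ],
  linear=[
    [0,0,0],
    [0,0,0],
    [0,0,0],
    [0,0,0],
    [0,0,0],
    [0,0,0],
    [0,0,0],
    [0,0,0],
  ],
  gripper=[255,255,255,255,255,255,255,255],
)

```text
clock: 3.3
tcp_pos: [0.4131, 0.2031, 0.2944]
ee_rot: [0.705, -0.055, 0.055, -0.705]
wrist_force: [-0.8, 0.9, 0.2]
finger_gap: 0.0003
```

>>> servo_tool(
  angular=[
    [0,-0.14,0],
    [0,-0.14,0],
    [0,-0.14,0],
    [0,-0.14,0],
    [0,-0.14,0],
    [0,-0.14,0],
    [0,-0.14,0],
    [0,-0.14,0],
  ],
  linear=[
    [0,0,0],
    [0,0,0],
    [0,0,0],
    [0,0,0],
    [0,0,0],
    [0,0,0],
    [0,0,0],
    [0,0,0],
  ],
  gripper=[255,255,255,255,255,255,255,255],
)

```text
clock: 4.1
tcp_pos: [0.4131, 0.203, 0.2944]
ee_rot: [0.627, 0.328, -0.328, -0.627]
wrist_force: [0.4, -0.9, -0.2]
finger_gap: 0.0007
```

>>> servo_tool(
  angular=[
    [0,-0.14,0],
    [0,-0.14,0],
    [0,-0.14,0],
    [0,-0.14,0],
    [0,-0.05,0],
    [0,0,0],
    [0,0,0],
  ],
  linear=[
    [0,0,0],
    [0,0,0],
    [0,0,0],
    [0,0,0],
    [0,0,0],
    [0,0,0],
    [0,0,0],
  ],
  gripper=[255,255,255,255,255,255,255],
)

```text
clock: 4.8
tcp_pos: [0.4132, 0.2031, 0.2945]
ee_rot: [-0.501, -0.499, 0.499, 0.501]
wrist_force: [0.1, -0.5, -0.5]
finger_gap: 0.0002
```

Run:
```python
from h import *
s=status.read_state(); p,d=optics.grab_frame("wrist"); cv2.imwrite("pics/w1.png",p); np.savez("pics/w1.npz",d=d,T=tcpT(s))
print(tcpT(s).round(3))
c=optics.get_calibration("wrist"); T=tcpT(s)@c["mount"]
b,m=blobs(p,(50,120,40),(80,255,255),100); print(b)
b2,m=blobs(p,(6,150,80),(20,255,255),100); print(b2)
```

```text
[[ 0.005 -0.    -1.     0.413]
 [ 1.    -0.     0.005  0.203]
 [-0.    -1.     0.     0.294]
 [ 0.     0.     0.     1.   ]]
[([265, 229, 20, 20, 316], [274.8, 238.6])]
[([333, 219, 57, 33, 767], [361.8, 230.5]), ([155, 325, 29, 6, 130], [168.9, 328.1])]
```

View pics/w1.png

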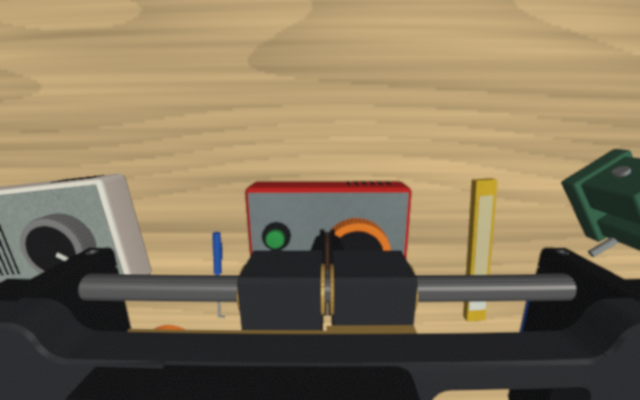

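The wrist view from above shows the button at (275,238) and the front rim of the orange dial arching at (361,219). The closed fingers hide the rest of the dial, and the tips are near (325,235).

Run:
```python
from h import *
p=cv2.imread("pics/w1.png"); f=np.load("pics/w1.npz"); d=f["d"]; c=optics.get_calibration("wrist"); T=f["T"]@c["mount"]
Ti=np.linalg.inv(T)
def proj(P): 
    q=Ti[:3,:3]@np.array(P)+Ti[:3,3]; return cv2.projectPoints(q[None],np.zeros(3),np.zeros(3),c["mtx"],c["dist_coeffs"])[0].ravel().round(1)
print("tcp px",proj(f["T"][:3,3]))
B=ray(c,T,(274.8,238.6)); ct=optics.get_calibration("top"); 
print("btn tri",meet(B,ray(ct,ct["cam_to_world"],(244.4,235.6))))
for z in(.078,.082,.086): print(z,onz(c,T,(274.8,238.6),z).round(4))
for uv in((275,238),(258,225),(290,242),(262,228),(300,225),(361,226),(361,235),(350,240),(258,238),(292,238),(275,255)):
    o,dd=ray(c,T,uv); print(uv,(o+dd*d[uv[1],uv[0]]).round(4))
print("dial bbox proj: front", proj((.513-.047,.243,.093)),"L",proj((.513,.29,.093)), proj((.513,.243,.094)))
for u in range(345,380,8):
    col=cv2.cvtColor(p,cv2.COLOR_BGR2HSV)[200:260,u]; r=[200+i for i in range(60) if 6<col[i,0]<20 and col[i,1]>150 and col[i,2]>80]; 
    print(u,r[:1],r[-1:], onz(c,T,(u,r[0]),.068).round(4) if r else 0)
cv2.imwrite("pics/w1c.png",cv2.resize(p[175:290,230:430],None,fx=4,fy=4,interpolation=cv2.INTER_CUBIC))
```

```text
tcp px [326.3 246.5]
btn tri (array([0.49269649, 0.12977424, 0.08396549]), np.float64(0.0008022871386337403))
0.078 [0.4954 0.1289 0.078 ]
0.082 [0.4938 0.1297 0.082 ]
0.086 [0.4921 0.1305 0.086 ]
(275, 238) [0.4907 0.1311 0.0873]
(258, 225) [0.479  0.1033 0.0661]
(290, 242) [0.5062 0.1486 0.0648]
(262, 228) [0.484  0.1086 0.0651]
(300, 225) [0.4795 0.1642 0.0655]
(361, 226) [0.4715 0.2492 0.0933]
(361, 235) [0.4838 0.2493 0.095 ]
(350, 240) [0.4908 0.2345 0.0954]
(258, 238) [0.4995 0.1018 0.0653]
(292, 238) [0.499 0.152 0.067]
(275, 255) [0.3772 0.1878 0.383 ]
dial bbox proj: front [356.5 222.1] L [389.5 254. ] [355.8 254.5]
345 [221] [234] [0.4728 0.2291 0.068 ]
353 [219] [232] [0.4699 0.2405 0.068 ]
361 [219] [231] [0.4699 0.252  0.068 ]
369 [221] [234] [0.473  0.2636 0.068 ]
377 [226] [240] [0.4807 0.2754 0.068 ]
```

View pics/w1c.png

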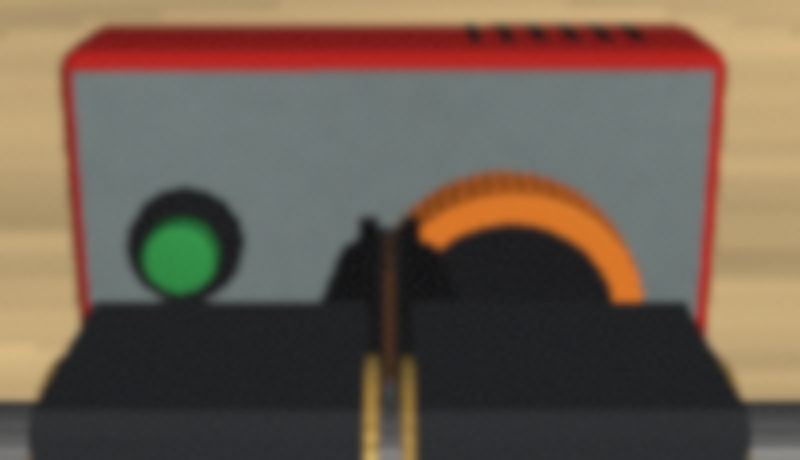

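The button's top triangulates to about (0.4925, 0.130, 0.085) and the dial axis to (0.515, 0.2445), with the rim top at 0.094. Next I'll come down in front of the rim, 12 mm away from it.

>>> servo_tool(
  angular=[
    [0,-0.105,0],
    [0,-0.105,0],
    [0,-0.104,0],
    [0,0,0],
    [0,0,0],
    [0,0,0],
    [0,0,0],
  ],
  linear=[
    [0,0,0],
    [0,0,0],
    [0,0,0],
    [0.4,0,-2.0],
    [0.4,0,-1.9],
    [0,4,0],
    [0,4,0],
  ],
  gripper=[255,255,255,255,255,255,255],
)

```text
clock: 5.55
tcp_pos: [0.4485, 0.2229, 0.214]
ee_rot: [0.417, 0.572, -0.571, -0.416]
wrist_force: [-0.1, -0.5, -1.2]
finger_gap: 0.0003
```

>>> servo_tool(
  angular=[
    [0,0,0],
    [0,0,0],
    [0,0,0],
    [0,0,0],
    [0,0,0],
    [0,0,0],
    [0,0,0],
    [0,0,0],
  ],
  linear=[
    [0,3,0],
    [0,3,0],
    [0,3,0],
    [0,2,0],
    [0,1.5,0],
    [0,1.1,0],
    [0,0,0],
    [0,0,0],
  ],
  gripper=[255,255,255,255,255,255,255,255],
)

```text
clock: 6.35
tcp_pos: [0.4482, 0.2227, 0.0789]
ee_rot: [0.417, 0.571, -0.571, -0.417]
wrist_force: [0.4, 0.3, 0.4]
finger_gap: 0.0006
```

>>> servo_tool(
  angular=[
    [0,0,0],
    [0,0,0],
    [0,0,0],
    [0,0,0],
  ],
  linear=[
    [0,0,-0.4],
    [0,0,-0.3],
    [0,0,-0.2],
    [0,0,0],
  ],
  gripper=[255,255,255,255],
)

```text
clock: 6.75
tcp_pos: [0.457, 0.2255, 0.0788]
ee_rot: [0.417, 0.572, -0.571, -0.416]
wrist_force: [-0.4, -0.2, -0.0]
finger_gap: 0.0002
```

>>> servo_tool(
  angular=[
    [0,0,0],
    [0,0,0],
  ],
  linear=[
    [0,0,-0.1],
    [0,0,0],
  ],
  gripper=[255,255],
)

```text
clock: 6.95
tcp_pos: [0.4576, 0.2257, 0.0786]
ee_rot: [0.417, 0.571, -0.571, -0.416]
wrist_force: [-0.5, 0.3, -0.0]
finger_gap: 0.0007
```

>>> servo_tool(
  angular=[
    [0,0,0],
    [0,0,0],
  ],
  linear=[
    [0,0,-0.1],
    [0,0,0],
  ],
  gripper=[255,255],
)

```text
clock: 7.15
tcp_pos: [0.4585, 0.226, 0.0786]
ee_rot: [-0.417, -0.571, 0.571, 0.416]
wrist_force: [0.2, -0.5, -0.2]
finger_gap: 0.0003
```

>>> servo_tool(
  angular=[
    [0,0,0],
    [0,0,0],
  ],
  linear=[
    [0,0,-0.05],
    [0,0,0],
  ],
  gripper=[255,255],
)

```text
clock: 7.35
tcp_pos: [0.4587, 0.2261, 0.0785]
ee_rot: [-0.416, -0.571, 0.572, 0.417]
wrist_force: [-1.6, -0.2, 1.2]
finger_gap: 0.0003
```

>>> servo_tool(
  angular=[
    [0,0,0],
    [0,0,0],
  ],
  linear=[
    [0,0,-0.05],
    [0,0,0],
  ],
  gripper=[255,255],
)

```text
clock: 7.55
tcp_pos: [0.4588, 0.2261, 0.0785]
ee_rot: [-0.416, -0.571, 0.572, 0.417]
wrist_force: [-4.6, -1.5, 3.7]
finger_gap: 0.0004
```

>>> servo_tool(
  angular=[
    [0,0,0],
    [0,0,0],
  ],
  linear=[
    [0,0,-0.03],
    [0,0,0],
  ],
  gripper=[255,255],
)

```text
clock: 7.75
tcp_pos: [0.4588, 0.2261, 0.0785]
ee_rot: [-0.416, -0.571, 0.572, 0.417]
wrist_force: [-6.3, -2.5, 4.5]
finger_gap: 0.0006
```

>>> servo_tool(
  angular=[
    [0,0.04,0],
    [0,0.04,0],
    [0,0,0],
  ],
  linear=[
    [0.23,0,-0.005],
    [0.23,0,-0.005],
    [0,0,0],
  ],
  gripper=[255,255,255],
)

```text
clock: 8.05
tcp_pos: [0.4575, 0.2306, 0.0783]
ee_rot: [-0.439, -0.553, 0.555, 0.44]
wrist_force: [-5.2, -1.8, 0.6]
finger_gap: 0.0008
```

>>> servo_tool(
  angular=[
    [0,0.04,0],
    [0,0.04,0],
    [0,0,0],
  ],
  linear=[
    [0.23,0,-0.005],
    [0.23,0,-0.005],
    [0,0,0],
  ],
  gripper=[255,255,255],
)

```text
clock: 8.35
tcp_pos: [0.4566, 0.2351, 0.0782]
ee_rot: [-0.461, -0.535, 0.537, 0.462]
wrist_force: [-5.1, -2.4, 0.1]
finger_gap: 0.0004
```

>>> servo_tool(
  angular=[
    [0,0.04,0],
    [0,0.04,0],
    [0,0,0],
  ],
  linear=[
    [0.23,0,-0.005],
    [0.23,0,-0.005],
    [0,0,0],
  ],
  gripper=[255,255,255],
)

```text
clock: 8.65
tcp_pos: [0.4562, 0.2397, 0.0782]
ee_rot: [-0.482, -0.516, 0.518, 0.483]
wrist_force: [-5.1, -2.1, -0.6]
finger_gap: 0.0007
```

Run:
```python
from h import *
p0=cv2.imread("pics/scene0.png"); p,_=optics.grab_frame("scene"); t0=cv2.imread("pics/top0.png"); t,_=optics.grab_frame("top")
f=lambda q,x,y:cv2.resize(q[y-25:y+25,x-35:x+35],None,fx=5,fy=5,interpolation=cv2.INTER_CUBIC)
cv2.imwrite("pics/c1.png",np.vstack([np.hstack([f(p0,400,208),f(p,400,208)]),np.hstack([f(t0,215,228),f(t,215,228)])]))
```

```text
(no output)
```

View pics/c1.png

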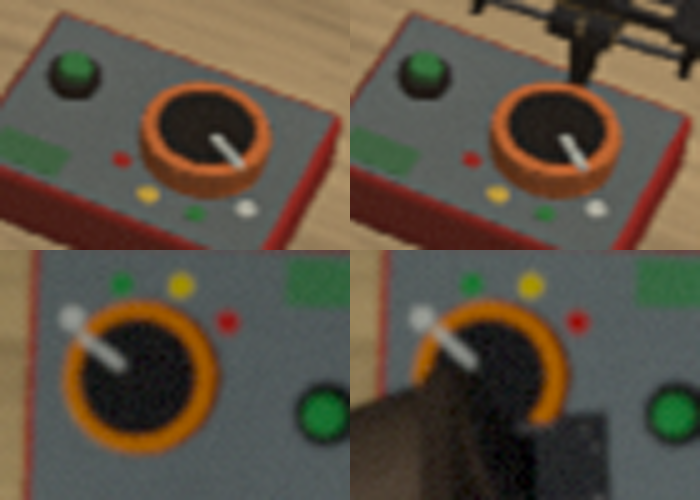

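The scene crop (right) shows the line turned slightly towards green, and the button standing clear of its housing. I'll measure the line's angle.

```bash
cat >> h.py <<'E'
def dial_angle(p,n="scene",D=(.5135,.2435)):
    c=optics.get_calibration(n); T=c["cam_to_world"]; hsv=cv2.cvtColor(p,cv2.COLOR_BGR2HSV)
    P=[];W=[]
    for v in range(190,245):
        for u in range(180,240) if n=="top" else range(385,430):
            q=onz(c,T,(u,v),.094)[:2]-D; r=np.hypot(*q)
            if 0.012<r<.033 and hsv[v,u,2]>80 and hsv[v,u,1]<90: P.append(q); W.append(float(hsv[v,u,2])-80)
    if not P: return None
    m=np.average(P,axis=0,weights=W); return len(P), round(np.degrees(np.arctan2(m[1],m[0])),1)
E
python3 - <<'E'
from h import *
print("start",dial_angle(cv2.imread("pics/scene0.png")),dial_angle(cv2.imread("pics/top0.png"),"top"))
p,_=optics.grab_frame("scene"); t,_=optics.grab_frame("top"); print("now",dial_angle(p),dial_angle(t,"top"))
E
```

```text
start (14, np.float64(65.4)) (19, np.float64(58.0))
now (13, np.float64(58.7)) (18, np.float64(52.1))
```

It has turned only about 6–7° for 14° of tool motion, so it's slipping some. I'll press a little more firmly.

>>> servo_tool(
  angular=[
    [0,0,0],
    [0,0,0],
    [0,0,0],
  ],
  linear=[
    [0,0,-0.06],
    [0,0,-0.06],
    [0,0,0],
  ],
  gripper=[255,255,255],
)

```text
clock: 9.15
tcp_pos: [0.4562, 0.2396, 0.0781]
ee_rot: [-0.481, -0.516, 0.519, 0.483]
wrist_force: [-10.7, -1.5, 3.1]
finger_gap: 0.0005
```

>>> servo_tool(
  angular=[
    [0,0.04,0],
    [0,0.04,0],
    [0,0,0],
  ],
  linear=[
    [0.23,0,-0.005],
    [0.23,0,-0.005],
    [0,0,0],
  ],
  gripper=[255,255,255],
)

```text
clock: 9.45
tcp_pos: [0.456, 0.244, 0.078]
ee_rot: [-0.502, -0.496, 0.499, 0.503]
wrist_force: [-9.4, -1.6, 0.5]
finger_gap: 0.0006
```

Run:
```python
from h import *
p,_=optics.grab_frame("scene"); t,_=optics.grab_frame("top"); print("now",dial_angle(p),dial_angle(t,"top"))
```

```text
now (13, np.float64(55.0)) (21, np.float64(48.0))
```

>>> servo_tool(
  angular=[
    [0,0.04,0],
    [0,0.04,0],
    [0,0.04,0],
    [0,0.04,0],
    [0,0,0],
  ],
  linear=[
    [0.23,0,-0.01],
    [0.23,0,-0.01],
    [0.23,0,-0.01],
    [0.23,0,-0.01],
    [0,0,0],
  ],
  gripper=[255,255,255,255,255],
)

```text
clock: 10.05
tcp_pos: [0.4568, 0.2532, 0.0778]
ee_rot: [-0.54, -0.454, 0.458, 0.541]
wrist_force: [-10.1, -0.4, 0.9]
finger_gap: 0.0007
```

Run:
```python
from h import *
p,_=optics.grab_frame("scene"); t,_=optics.grab_frame("top"); print("now",dial_angle(p),dial_angle(t,"top"))
```

```text
now (12, np.float64(47.7)) (21, np.float64(42.1))
```

>>> servo_tool(
  angular=[
    [0,0.04,0],
    [0,0.04,0],
    [0,0.04,0],
    [0,0.04,0],
    [0,0,0],
  ],
  linear=[
    [0.23,0,-0.01],
    [0.23,0,-0.01],
    [0.23,0,-0.01],
    [0.23,0,-0.01],
    [0,0,0],
  ],
  gripper=[255,255,255,255,255],
)

```text
clock: 10.65
tcp_pos: [0.4591, 0.2623, 0.0778]
ee_rot: [-0.575, -0.409, 0.413, 0.576]
wrist_force: [-11.9, 3.5, 1.0]
finger_gap: 0.0004
```

Run:
```python
from h import *
p,_=optics.grab_frame("scene"); t,_=optics.grab_frame("top"); print("now",dial_angle(p),dial_angle(t,"top"))
```

```text
now (15, np.float64(36.8)) (23, np.float64(33.3))
```

It has turned about 26°, past half-way. I'll back off radially and let it settle.

>>> servo_tool(
  angular=[
    [0,0,0],
    [0,0,0],
    [0,0,0],
    [0,0,0],
    [0,0,0],
    [0,0,0],
  ],
  linear=[
    [0,0,0.3],
    [0,0,1],
    [0,0,1],
    [0,0,0],
    [0,0,0],
    [0,0,0],
  ],
  gripper=[255,255,255,255,255,255],
)

```text
clock: 11.35
tcp_pos: [0.4402, 0.2701, 0.0787]
ee_rot: [0.575, 0.412, -0.411, -0.575]
wrist_force: [-0.2, -0.3, 0.3]
finger_gap: 0.0006
```

Run:
```python
from h import *
print(status.read_state()["wrist_force"].round(1))
p,_=optics.grab_frame("scene"); t,_=optics.grab_frame("top"); print("now",dial_angle(p),dial_angle(t,"top"))
f=lambda q,x,y:cv2.resize(q[y-25:y+25,x-35:x+35],None,fx=5,fy=5,interpolation=cv2.INTER_CUBIC)
cv2.imwrite("pics/c2.png",np.hstack([f(p,400,208),f(t,215,228)]))
print(tcpT(status.read_state()).round(3))
```

```text
[-0.2 -0.3  0.3]
now (12, np.float64(34.5)) (20, np.float64(32.2))
[[ 0.323  0.    -0.946  0.44 ]
 [ 0.946  0.     0.323  0.27 ]
 [ 0.    -1.    -0.     0.079]
 [ 0.     0.     0.     1.   ]]
```

View pics/c2.png

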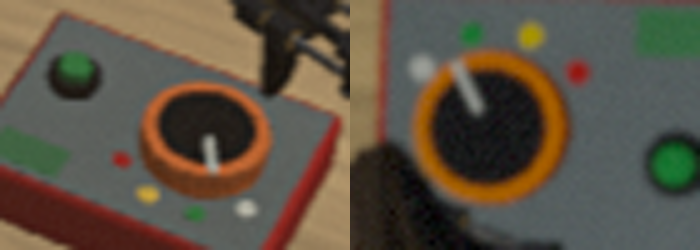

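The line has passed half-way but doesn't yet look like it's at the green dot. It reads about 28° turned, where 36° is expected. I'll wait, then measure more precisely.

>>> servo_tool(
  angular=[
    [0,0,0],
    [0,0,0],
    [0,0,0],
    [0,0,0],
  ],
  linear=[
    [0,0,0.5],
    [0,0,0],
    [0,0,0],
    [0,0,0],
  ],
  gripper=[255,255,255,255],
)

```text
clock: 11.85
tcp_pos: [0.4352, 0.2717, 0.0786]
ee_rot: [0.575, 0.411, -0.411, -0.575]
wrist_force: [0.7, 0.4, -0.2]
finger_gap: -0.0001
```

```bash
cat > m.py <<'E'
from h import *
def ring(p,n):
    _,m=blobs(p,(6,140,70),(22,255,255)); c=optics.get_calibration(n); x0,x1,y0,y1=(185,230,205,250) if n=="top" else (388,424,192,230)
    return m,c,(x0,x1,y0,y1)
def ang(p,n,D):
    c=optics.get_calibration(n);T=c["cam_to_world"];g=cv2.cvtColor(p,cv2.COLOR_BGR2HSV)
    x0,x1,y0,y1=(185,230,205,250) if n=="top" else (388,424,192,230)
    P=[];W=[]
    s=g[...,1].astype(float); v=g[...,2].astype(float); w=v*(1-s/255)  # whiteness
    for y in range(y0,y1):
        for x in range(x0,x1):
            q=onz(c,T,(x,y),.094)[:2]-D; r=np.hypot(*q)
            if .010<r<.032: P.append(q); W.append(w[y,x])
    P=np.array(P);W=np.array(W);W=np.clip(W-np.median(W)-25,0,None)
    m=(P*W[:,None]).sum(0)/W.sum(); k=W>0; C=np.cov(P[k].T,aweights=W[k]); e=np.linalg.eigh(C)[1][:,1]; e*=np.sign(e@m)
    return np.degrees([np.arctan2(m[1],m[0]),np.arctan2(e[1],e[0])]).round(1)
E
python3 - <<'E'
from m import *
# dial centre in each start picture: fit ellipse to outer edge of orange ring
imgs={n:cv2.imread(f"pics/{n}0.png") for n in("top","scene")}
t,_=optics.grab_frame("top");s,_=optics.grab_frame("scene"); now={"top":t,"scene":s}
for n in imgs:
    m,c,(x0,x1,y0,y1)=ring(imgs[n],n); mm=np.zeros_like(m); mm[y0:y1,x0:x1]=m[y0:y1,x0:x1]
    # inner black disc edge = hole, on the top face
    cs,h=cv2.findContours(mm,cv2.RETR_CCOMP,cv2.CHAIN_APPROX_NONE)
    outer=max(cs,key=cv2.contourArea); hull=cv2.convexHull(outer)
    e=cv2.fitEllipse(outer); holes=[k for k,hh in zip(cs,h[0]) if hh[3]>=0]; hole=max(holes,key=cv2.contourArea) if holes else None
    eh=cv2.fitEllipse(cv2.convexHull(hole)) if hole is not None and len(hole)>5 else None
    print(n,e,eh)
    D=onz(c,c["cam_to_world"],(eh or e)[0],.094); print(D)
    for dd in (D[:2],np.array([.5135,.2435])): print(" start",ang(imgs[n],n,dd)," now",ang(now[n],n,dd))
    # dots
    for k,lo,hi in(("green",(45,120,50),(80,255,255)),("yellow",(22,120,90),(32,255,255)),("red",(0,150,80),(5,255,255))):
        print(k,[(b[1],onz(c,c["cam_to_world"],b[1],.0655)[:2].round(4)) for b in blobs(now[n],lo,hi,4)[0] if b[0][4]<60 and (x0-25<b[1][0]<x1+25 and y0-25<b[1][1]<y1+25)])
E
```

```text
top ((207.64602661132812, 228.02352905273438), (27.85019874572754, 28.146198272705078), 50.071075439453125) None
[0.5130341  0.24252934 0.094     ]
 start [58.6 55.2]  now [32.4 24.8]
 start [57.9 52.7]  now [30.9 24.6]
green [([203.8, 209.4], array([0.5713, 0.2636]))]
yellow [([215.8, 209.8], array([0.5709, 0.2253]))]
red [([211.3, 200.1], array([0.6012, 0.2407])), ([198.0, 200.0], array([0.6006, 0.2833])), ([221.0, 201.0], array([0.599 , 0.2097])), ([253.5, 202.0], array([0.5982, 0.1067])), ([225.0, 217.0], array([0.5489, 0.1953])), ([232.0, 256.0], array([0.4275, 0.1693])), ([249.5, 256.8], array([0.4264, 0.1143]))]
scene ((405.54241943359375, 210.5200653076172), (22.19728660583496, 25.37720489501953), 102.29391479492188) ((406.3938903808594, 208.7584991455078), (15.748265266418457, 21.59332847595215), 114.68687438964844)
[0.51290171 0.24746624 0.094     ]
 start [59.7 59.4]  now [23.3 27.8]
 start [67.  55.3]  now [33.9 27.1]
green [([379.6, 195.6], array([0.4734, 0.1232])), ([403.5, 225.5], array([0.5691, 0.2629]))]
yellow [([394.0, 221.3], array([0.5672, 0.2244]))]
red [([389.0, 214.5], array([0.5454, 0.1947])), ([396.5, 234.5], array([0.6204, 0.2573]))]
```

>>> servo_tool(
  angular=[
    [0,0,0],
    [0,0,0],
    [0,0,0],
    [0,0,0],
    [0,0,0],
    [0,0,0],
    [0,0,0],
    [0,0,0],
  ],
  linear=[
    [0,-3,0],
    [0,-4,0],
    [0,-4,0],
    [0,-3,0],
    [0.6,0,-4.2],
    [0.6,0,-4.2],
    [0.6,0,-4.2],
    [0.6,0,-4.2],
  ],
  gripper=[255,255,255,255,255,255,255,255],
)

```text
clock: 12.75
tcp_pos: [0.6035, 0.2396, 0.2187]
ee_rot: [0.575, 0.411, -0.411, -0.575]
wrist_force: [0.1, 0.4, 0.0]
finger_gap: 0.0007
```

>>> servo_tool(
  angular=[
    [0,0,0],
    [0,0,0],
  ],
  linear=[
    [0,0,0],
    [0,0,0],
  ],
  gripper=[255,255],
)

```text
clock: 12.95
tcp_pos: [0.602, 0.2397, 0.2177]
ee_rot: [-0.575, -0.411, 0.412, 0.575]
wrist_force: [-0.9, 0.5, 0.4]
finger_gap: 0.0003
```

Run:
```python
from h import *
s=status.read_state(); p,d=optics.grab_frame("wrist"); cv2.imwrite("pics/w2.png",p); np.savez("pics/w2.npz",d=d,T=tcpT(s)); print(tcpT(s).round(3))
```

```text
[[ 0.324 -0.001 -0.946  0.602]
 [ 0.946 -0.     0.324  0.24 ]
 [-0.001 -1.     0.001  0.218]
 [ 0.     0.     0.     1.   ]]
```

View pics/w2.png

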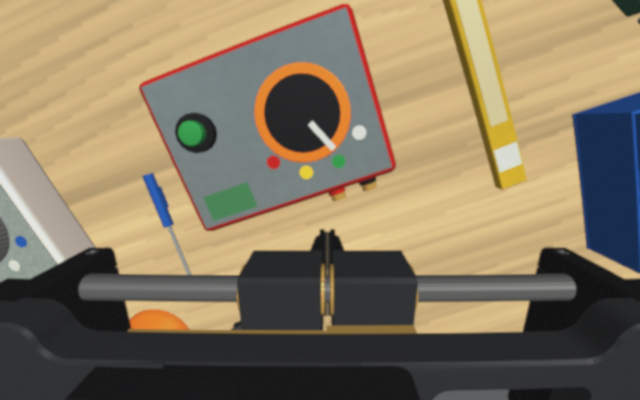

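This clear close view shows the dial centred near (302,112), with the white line running (310,123)→(334,150). The green dot is at (338,161), the white dot at (359,132) and the button at (191,132).

```bash
cat > w.py <<'E'
from h import *
def look(p,TT,ctr):
    c=optics.get_calibration("wrist"); T=TT@c["mount"]; g=cv2.cvtColor(p,cv2.COLOR_BGR2HSV)
    b,m=blobs(p,(6,140,80),(20,255,255),200); st=max((x for x in b if abs(x[1][0]-ctr[0])<60 and abs(x[1][1]-ctr[1])<60),key=lambda x:x[0][4])
    x,y,w,h,_=st[0]; mm=np.zeros_like(m); mm[y:y+h,x:x+w]=m[y:y+h,x:x+w]
    cs,hh=cv2.findContours(mm,cv2.RETR_CCOMP,cv2.CHAIN_APPROX_NONE); eo=cv2.fitEllipse(max(cs,key=cv2.contourArea))
    D=onz(c,T,eo[0],.094); print("ring ell",eo,"axis",D)
    Gs=onz(c,T,[q[1] for q in blobs(p,(22,130,90),(32,255,255),20)[0] if abs(q[1][0]-ctr[0])<70 and abs(q[1][1]-ctr[1])<80][0],.065)
    Gg=[onz(c,T,q[1],.065) for q in blobs(p,(45,100,50),(80,255,255),20)[0] if abs(q[1][0]-ctr[0])<70 and abs(q[1][1]-ctr[1])<80][0]
    a=lambda q:np.degrees(np.arctan2(*(q-D)[1::-1])); print("yellow deg",a(Gs),"green deg",a(Gg))
    wm=((g[...,1]<60)&(g[...,2]>130)).astype(np.uint8); yy,xx=np.nonzero(wm)
    P=np.array([onz(c,T,(u,v),.094)[:2]-D[:2] for u,v in zip(xx,yy) if abs(u-ctr[0])<60 and abs(v-ctr[1])<60]); r=np.hypot(*P.T); P=P[(r<.046)]
    e=np.linalg.eigh(np.cov(P.T))[1][:,1]; mmn=P.mean(0); e*=np.sign(e@mmn); print("line: n",len(P),"by mean",np.degrees(np.arctan2(mmn[1],mmn[0])),"by axis",np.degrees(np.arctan2(e[1],e[0])), "r",np.hypot(*P.T).min(),np.hypot(*P.T).max())
    bt=[q for q in blobs(p,(50,130,40),(80,255,255),150)[0]]; print([(q[0][4],q[1],onz(c,T,q[1],.085)) for q in bt])
E
python3 - <<'E'
from w import *
f=np.load("pics/w2.npz"); look(cv2.imread("pics/w2.png"),f["T"],(302,112))
E
```

```text
ring ell ((302.0632019042969, 112.05388641357422), (88.6744155883789, 92.57267761230469), 168.5509796142578) axis [0.51272823 0.24508472 0.094     ]
yellow deg -18.42630467689457 green deg 16.871422024594708
line: n 261 by mean 26.775545668779095 by axis 4.251637839151774 r 0.011942454144302003 0.04598496413714476
[(580, [191.3, 132.6], array([0.49379401, 0.13086243, 0.085     ]))]
```

Run:
```python
from w import *
f=np.load("pics/w2.npz"); p=cv2.imread("pics/w2.png"); c=optics.get_calibration("wrist"); T=f["T"]@c["mount"]; D=np.array([.5127,.2451])
g=cv2.cvtColor(p,cv2.COLOR_BGR2HSV)
wm=((g[...,1]<70)&(g[...,2]>110)).astype(np.uint8); n,l,st,ce=cv2.connectedComponentsWithStats(wm)
for i in range(1,n):
    if st[i][4]>15 and abs(ce[i][0]-302)<70 and abs(ce[i][1]-112)<70:
        yy,xx=np.nonzero(l==i); P=np.array([onz(c,T,(u,v),.094)[:2]-D for u,v in zip(xx,yy)]); m=P.mean(0); e=np.linalg.eigh(np.cov(P.T))[1][:,1]; e*=np.sign(e@m)
        q=onz(c,T,ce[i],.0655)[:2]-D
        print(st[i],ce[i].round(1),"mean",np.degrees(np.arctan2(m[1],m[0])),"axis",np.degrees(np.arctan2(e[1],e[0])),"r",np.hypot(*P.T).min(),np.hypot(*P.T).max(),"as dot",np.degrees(np.arctan2(q[1],q[0])),np.hypot(*q))
```

```text
[  142     8   249   220 22405] [266.7 116.9] mean -98.76107679093539 axis -93.19967396370164 r 0.0454619734273183 0.1584043184247131 as dot -103.63759851680808 0.04030157595582735
[308 121  27  29 265] [320.5 134.3] mean 21.208478817921073 axis 24.321642469789094 r 0.011288225251268543 0.045738108271707476 as dot 19.016504184910072 0.027823033408608942
```

The dial rests about 29–32° turned (0.50–0.56 rad), against a lower limit of 0.488. That's probably within tolerance but marginal, so I'll nudge it a few degrees more towards green.

>>> servo_tool(
  angular=[
    [0,0,0],
    [0,0,0],
    [0,0,0],
    [0,0,0],
    [0,-0.12,0],
    [0,-0.12,0],
    [0,-0.12,0],
    [0,-0.11,0],
  ],
  linear=[
    [-1.4,0,3.7],
    [-1.4,0,3.7],
    [-1.4,0,3.7],
    [-1.4,0,3.7],
    [0,0,0],
    [0,0,0],
    [0,0,0],
    [0,0,0],
  ],
  gripper=[255,255,255,255,255,255,255,255],
)

```text
clock: 13.8
tcp_pos: [0.4424, 0.2352, 0.2191]
ee_rot: [0.462, 0.536, -0.535, -0.462]
wrist_force: [0.7, 0.9, -0.4]
finger_gap: 0.0007
```

>>> servo_tool(
  angular=[
    [0,0,0],
    [0,0,0],
    [0,0,0],
    [0,0,0],
    [0,0,0],
    [0,0,0],
    [0,0,0],
    [0,0,0],
  ],
  linear=[
    [0,3,0],
    [0,3,0],
    [0,3,0],
    [0,2,0],
    [0,1.5,0],
    [0,1.4,0],
    [0,0,0],
    [0,0,0],
  ],
  gripper=[255,255,255,255,255,255,255,255],
)

```text
clock: 14.6
tcp_pos: [0.4432, 0.2352, 0.0802]
ee_rot: [0.463, 0.534, -0.534, -0.463]
wrist_force: [-0.4, -0.4, 0.1]
finger_gap: 0.0008
```

>>> servo_tool(
  angular=[
    [0,0,0],
    [0,0,0],
    [0,0,0],
    [0,0,0],
  ],
  linear=[
    [0,0,-0.6],
    [0,0,-0.4],
    [0,0,-0.2],
    [0,0,0],
  ],
  gripper=[255,255,255,255],
)

```text
clock: 15.0
tcp_pos: [0.456, 0.2366, 0.0798]
ee_rot: [0.464, 0.534, -0.534, -0.463]
wrist_force: [-0.3, -0.3, -0.4]
finger_gap: 0.0003
```

>>> servo_tool(
  angular=[
    [0,0,0],
    [0,0,0],
    [0,0,0],
    [0,0,0],
  ],
  linear=[
    [0,0,-0.05],
    [0,0,-0.05],
    [0,0,-0.04],
    [0,0,0],
  ],
  gripper=[255,255,255,255],
)

```text
clock: 15.4
tcp_pos: [0.4564, 0.2367, 0.0796]
ee_rot: [-0.463, -0.534, 0.534, 0.464]
wrist_force: [-4.4, -2.0, 3.0]
finger_gap: 0.0005
```

Run:
```python
from m import *
D=np.array([.5127,.2445])
for n in("top","scene"): print(n,ang(optics.grab_frame(n)[0],n,D))
```

```text
top [20.9 17.3]
scene [23.  18.7]
```

It now reads about 17–19° in both views, so it has crept on into green by itself (18° nominal). No nudge is needed. I'll back off and check again.

>>> servo_tool(
  angular=[
    [0,0,0],
    [0,0,0],
    [0,0,0],
    [0,0,0],
    [0,0,0],
    [0,0,0],
    [0,0,0],
    [0,0,0],
  ],
  linear=[
    [0,0,0.3],
    [0,0,1],
    [0,0,1],
    [0,-3,0],
    [0,-4,0],
    [0,-3,0],
    [0,0,0],
    [0,0,0],
  ],
  gripper=[255,255,255,255,255,255,255,255],
)

```text
clock: 16.3
tcp_pos: [0.4338, 0.2335, 0.1798]
ee_rot: [0.464, 0.534, -0.534, -0.463]
wrist_force: [0.1, -0.5, -0.7]
finger_gap: 0.0005
```

Run:
```python
from m import *
D=np.array([.5127,.2445])
for n in("top","scene"): print(n,"start",ang(cv2.imread(f"pics/{n}0.png"),n,D),"now",ang(optics.grab_frame(n)[0],n,D))
print(tcpT(status.read_state()).round(3))
```

```text
top start [54.8 52.7] now [20.3 17.3]
scene start [63.2 54.6] now [21.5 15.7]
[[-0.141 -0.001 -0.99   0.434]
 [ 0.99  -0.001 -0.141  0.233]
 [-0.    -1.     0.001  0.179]
 [ 0.     0.     0.     1.   ]]
```

>>> servo_tool(
  angular=[
    [0,0,0],
    [0,0,0],
    [0,0,0],
    [0,0,0],
    [0,0,0],
    [0,0,0],
    [0,0,0],
    [0,0,0],
  ],
  linear=[
    [-3.5,0,-1.5],
    [-3.5,0,-1.5],
    [-4.0,0,-1.5],
    [0,3,0],
    [0,3,0],
    [0,1.5,0],
    [0,0.5,0],
    [0,0,0],
  ],
  gripper=[255,255,255,255,255,255,255,255],
)

```text
clock: 17.2
tcp_pos: [0.4937, 0.131, 0.0985]
ee_rot: [-0.463, -0.533, 0.535, 0.464]
wrist_force: [-0.3, -0.3, 0.7]
finger_gap: 0.0003
```

>>> servo_tool(
  angular=[
    [0,0,0],
    [0,0,0],
    [0,0,0],
  ],
  linear=[
    [0,0.4,0],
    [0,0.4,0],
    [0,0,0],
  ],
  gripper=[255,255,255],
)

```text
clock: 17.5
tcp_pos: [0.4942, 0.1311, 0.0916]
ee_rot: [0.463, 0.534, -0.534, -0.463]
wrist_force: [0.5, 0.6, 0.5]
finger_gap: 0.0003
```

>>> servo_tool(
  angular=[
    [0,0,0],
    [0,0,0],
    [0,0,0],
  ],
  linear=[
    [0,0.3,0],
    [0,0.2,0],
    [0,0,0],
  ],
  gripper=[255,255,255],
)

```text
clock: 17.8
tcp_pos: [0.4944, 0.131, 0.0866]
ee_rot: [0.464, 0.534, -0.534, -0.463]
wrist_force: [-0.2, 0.1, 1.6]
finger_gap: 0.0003
```

Contact is beginning, so I'll press on down.

>>> servo_tool(
  angular=[
    [0,0,0],
    [0,0,0],
    [0,0,0],
  ],
  linear=[
    [0,0.3,0],
    [0,0.3,0],
    [0,0,0],
  ],
  gripper=[255,255,255],
)

```text
clock: 18.1
tcp_pos: [0.4945, 0.131, 0.0812]
ee_rot: [0.464, 0.534, -0.534, -0.463]
wrist_force: [-2.4, 0.1, 11.5]
finger_gap: 0.0004
```

>>> servo_tool(
  angular=[
    [0,0,0],
    [0,0,0],
    [0,0,0],
  ],
  linear=[
    [0,0.1,0],
    [0,0.1,0],
    [0,0,0],
  ],
  gripper=[255,255,255],
)

```text
clock: 18.4
tcp_pos: [0.4946, 0.1311, 0.0808]
ee_rot: [0.464, 0.535, -0.534, -0.463]
wrist_force: [-9.3, -1.1, 34.6]
finger_gap: 0.0005
```

The button has bottomed: about 6 mm of travel, from 0.087 to 0.081, then the force rose steeply. Now I'll let go and move clear.

>>> servo_tool(
  angular=[
    [0,0,0],
    [0,0,0],
    [0,0,0],
    [0,0,0],
    [0,0,0],
    [0,0,0],
    [0,0,0],
    [0,0,0],
  ],
  linear=[
    [0,-0.5,0],
    [0,-1,0],
    [0,-3,0],
    [0,-4,0],
    [0,-3,0],
    [0,0,-3.0],
    [0,0,-4.0],
    [0,0,0],
  ],
  gripper=[255,255,255,255,255,255,255,255],
)

```text
clock: 19.2
tcp_pos: [0.5669, 0.1411, 0.1936]
ee_rot: [0.464, 0.534, -0.533, -0.463]
wrist_force: [-0.5, -0.0, 0.3]
finger_gap: 0.0001
```

>>> servo_tool(
  angular=[
    [0,0,0],
    [0,0,0],
    [0,0,0],
  ],
  linear=[
    [3.0,0,-3.0],
    [3.0,0,0],
    [0,0,0],
  ],
  gripper=[255,255,255],
)

```text
clock: 19.5
tcp_pos: [0.584, 0.2069, 0.1929]
ee_rot: [-0.462, -0.534, 0.535, 0.463]
wrist_force: [-0.3, -0.5, -0.4]
finger_gap: 0.0005
```

Run:
```python
from m import *
D=np.array([.5127,.2445])
for n in("top","scene"): print(n,ang(optics.grab_frame(n)[0],n,D))
s=status.read_state(); p,d=optics.grab_frame("wrist"); cv2.imwrite("pics/w3.png",p); np.savez("pics/w3.npz",d=d,T=tcpT(s)); print(s["tcp_pos"],s["wrist_force"])
```

```text
m.py:15: RuntimeWarning: invalid value encountered in divide
  m=(P*W[:,None]).sum(0)/W.sum(); k=W>0; C=np.cov(P[k].T,aweights=W[k]); e=np.linalg.eigh(C)[1][:,1]; e*=np.sign(e@m)
Traceback (most recent call last):
  File "m.py", line 15, in ang
    m=(P*W[:,None]).sum(0)/W.sum(); k=W>0; C=np.cov(P[k].T,aweights=W[k]); e=np.linalg.eigh(C)[1][:,1]; e*=np.sign(e@m)
                                             ~~~~~~^^^^^^^^^^^^^^^^^^^^^^
ZeroDivisionError: Weights sum to zero, can't be normalized
```

The arm covers the top view here, so I'll use the wrist camera.

Run:
```python
from w import *
s=status.read_state(); p,d=optics.grab_frame("wrist"); cv2.imwrite("pics/w3.png",p); TT=tcpT(s)
c=optics.get_calibration("wrist"); T=TT@c["mount"]; Ti=np.linalg.inv(T)
q=Ti[:3,:3]@np.array([.5127,.2448,.094])+Ti[:3,3]; ctr=cv2.projectPoints(q[None],np.zeros(3),np.zeros(3),c["mtx"],c["dist_coeffs"])[0].ravel(); print(ctr)
look(p,TT,ctr); D=np.array([.5127,.2448])
g=cv2.cvtColor(p,cv2.COLOR_BGR2HSV); wm=((g[...,1]<70)&(g[...,2]>110)).astype(np.uint8); n,l,st,ce=cv2.connectedComponentsWithStats(wm)
for i in range(1,n):
    if 60<st[i][4]<1000 and np.hypot(*(ce[i]-ctr))<50:
        yy,xx=np.nonzero(l==i); P=np.array([onz(c,T,(u,v),.094)[:2]-D for u,v in zip(xx,yy)]); m=P.mean(0); e=np.linalg.eigh(np.cov(P.T))[1][:,1]; e*=np.sign(e@m)
        print("LINE",st[i],np.degrees(np.arctan2(m[1],m[0])),np.degrees(np.arctan2(e[1],e[0])))
```

```text
[380.77759576 135.27723868]
ring ell ((379.7296447753906, 134.75210571289062), (94.05278015136719, 98.3293228149414), 30.278278350830078) axis [0.51238253 0.24377596 0.094     ]
yellow deg -16.855650876946378 green deg 18.079583557862712
line: n 309 by mean 23.599390593861862 by axis 13.40862610311376 r 0.012816610677129643 0.04598969396930062
[(700, [257.9, 95.3], array([0.49380571, 0.12996197, 0.085     ]))]
```

View pics/w3.png

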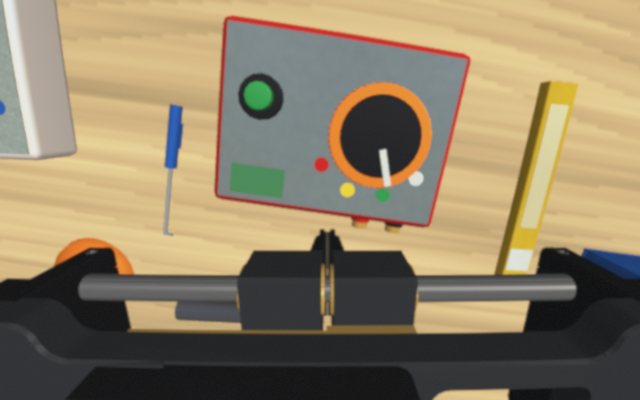

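The line, (383,149)→(387,185), points at the green dot (383,195). The button is up at (258,95), and the loose things in view look undisturbed. Handing in.

```bash
python3 -c "
from bench import ticket,status
s=status.read_state();print(s['clock'],s['wrist_force'].round(1));print(ticket.job_done())"
```

```text
19.6 [-0.3 -0.3  0.3]
the job is handed in; nothing more can be done
None
```

The job is handed in at 19.6 s. The orange dial is one click clockwise at the green dot, and the start button was pressed all the way down and let go.

- **Dial:** I dragged the rim from the front with closed fingertips, at about 5–13 N. It slipped a little at first, so I pressed slightly harder. After release it crept slowly to green. I set the fingertips lightly against the rim again for a nudge (about 5 N). By then it already read as settled, so I made no turning move.
- **Button:** It went down about 6 mm until it bottomed at about 35 N, and I then lifted straight off.

**Last checks:**
- **Dial angle:** In the final close-up the white line points at the green dot. Before the press, the two fixed cameras put it at about 16–21°, against 18° for green. The final numeric line fit was not usable, because other white pixels got into it, so I relied on that picture.
- **Top view:** In the last check the arm covered the dial, so neither fixed camera gave a final angle.
- **Button:** It is seen back up in the final picture.
- **Loose things:** The pick and the yellow sleeve look undisturbed, but I did not measure any of the loose things or the heater's dial again. The arm only touched the dial and the button.
- **Contact:** The wrist force was about zero when I handed in.

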